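Work a tight plug-in card out of its socket and lean it against the power supply

TASK

Free the tall circuit card, the one with a metal bar along its top edge, from its very tight edge socket in the black stand: do not yank it straight up, but rock it end to end in its own plane, about five degrees each way and at least twice each way, letting it walk up a millimetre or two with each swing, and then draw it out. Lean it gently, component side up and top edge level, on the top back edge of the power supply, its contact edge down on the bench in the gap and tucked against the heat sink so that the foot cannot slide, and let go only when it rests there. Do not let the card fall into place, and leave the two shorter cards, the heat sink, the decade box, the fuse holder and the component lifter where they are.

Things in the scene. Friction and masses are not known exactly. Their poses are not given: they have to be found in the camera images.
- card: The tall card: green board 100 mm wide, 3.2 mm thick, 164 mm tall with its bar, 0.14 to 0.24 kg. Origin: middle of its contact (bottom) edge, mid-thickness. x = square to the board out of the component side (parts stand to 11 mm; the back is flat), y = along its width, z = from the contact edge to the bar. The lowest 22 mm is a tongue 90 mm wide. It starts upright, axes parallel to the socket's.
- card_bar (a point): Middle of the card's aluminium pull bar, 157 mm above its foot: the place to grip, across the 12 mm thickness (the card's x). The bar runs along the whole top edge, 100 mm long, from 150 to 164 mm above the foot; no parts for 26 mm below it. The shorter cards have no bar.
- card_foot_l (a point): Corner of the card's contact edge at its y = +45 mm, z = 0.
- card_foot_r (a point): Corner of the card's contact edge at its y = -45 mm, z = 0.
- socket: Grey edge socket holding the tall card, fixed in one of the stand's slots (which one varies): 14 mm (x) by 112 mm (y) by 23 mm tall, origin at the centre of its underside, 12 mm above the bench, z up. Mouth 6.2 by 95 mm. The card's foot starts 9 mm above the origin, with 4 mm free under it. Five pairs of spring contacts along y pinch the tongue by dry friction and let go once the foot has risen 11 mm.
- contact_row (a point): Middle of the socket's contact row, 17 mm above its origin, 8 mm above the card's foot at the start. About this point the card rocks in its own plane (to 6 degrees each way) against some 15 N sideways at the bar, and under 20 to 35 N of lift it then walks up 1 to 2 mm a swing. A straight pull, or turning it about a foot corner, takes 100 to 125 N: too much, fingers slip. It stays where it is put.
- stand: Black nylon stand, fixed, 162 mm (x) by 130 mm (y) by 30 mm tall, origin at the centre of its underside. Three slots run along its y at x = -45, 0 and +45 mm, with a socket and an upright card in each; all cards face the stand's +x.
- card_b: Bystander: shorter card, loose but firmly plugged in another socket of the stand, 100 mm wide, 138 mm tall, 3.2 mm thick, parts to 11 mm on the +x side, no bar. Origin and axes as for the tall card, its foot at the same height.
- card_c: Bystander: shorter card, 100 mm wide, 130 mm tall, otherwise as card_b.
- psu: Low grey bench power supply, fixed: 150 mm deep, 200 mm wide, 80 mm tall, with a plain flat back. Origin on the bench at the foot of the back, halfway along its width; x = out of the back (the case lies at x from -150 to 0 mm), y = along the back, z up. The card is to lean on its top back edge (x = 0, z = 80 mm).
- heatsink: Dull aluminium finned heat sink on the bench behind the supply, loose, 0.48 kg: 80 mm (x) by 150 mm (y) by 32 mm tall. Origin on the bench, halfway along the flat upright long face that looks at the supply; x = away from the supply (body at x 0 to 80 mm), y along the face. The gap between face and supply, 42 to 52 mm, is for the card's foot and gives a lean of 25 to 32 degrees from vertical.
- decade_box: Bystander: grey decade box, loose, 0.9 kg, 80 mm (x) by 60 mm (y) by 110 mm tall, with knobs to 122 mm on top and 10 mm out of its +x side; origin at the centre of its underside. It stands between the stand and the supply.
- fuse_holder: Bystander: squat orange plastic fuse holder, loose, base 46 mm (x) by 30 mm (y) by 10 mm with a round cap to 26 mm; origin at the centre of its underside.
- lifter: Bystander: chrome tweezer-shaped component lifter lying loose on top of the power supply, 116 mm long (x) by 24 mm wide by 10 mm tall; origin at the centre of its underside.
Not all that is in view belongs to the job. What is shaped like the card but white is not meant. Of the things that look like the heatsink, take the one that is farthest to the robot's right at the start.

How it is judged:
By the outcome, as a careful person would: the job done as asked, in the order asked, and still so for the second after the job is handed in, with the robot touching nothing.
It also fails if it takes over 72 s, if anything falls off the work surface, if the arm or the gripper's body presses on something with over 40 N, if the wrist force passes 120 N, or if a joint passes its speed limit or range.

ROBOT

A 6-joint arm with a two-finger parallel gripper is mounted at the origin on the work surface. World frame = base frame: x ahead of the robot, y to its left, z up, the work surface at z = 0. Lengths are in m, angles in rad, forces in N, time in s.
With the tool pointing down it reaches from about 0.375 to 0.975 m from the base axis. Payload 3.8 kg.
Tool frame: the origin (TCP) lies on the centre line of the jaws, within the pads' length; the fingertips stand r.tip_extent ahead of it and the grasp point (between the pads) lies 5 mm behind it (r.tip_extent is the distance from the TCP to the fingertips, in m); z points along the fingers, y is the line along which they close (so a half turn about z gives the same grasp; the last joint's range is limited). The gripper opens to 85 mm and grips with 20 to 120 N. Pads are 22 mm wide; open, the fingers measure 114 mm over their backs; the gripper's body (76 mm by 85 mm) begins 54 mm behind the grasp point. The pads swing forward as they close: fully open they stand 13 mm farther back than shut.
Start: joints at [1.194, 0.264, 1.604, -0, 1.274, -0.037], TCP at [0.225, 0.636, 0.245] pointing down, gripper open.
Joint ranges: [-2.63, 2.63], [-0.94, 2.18], [0.31, 2.57], [-1.31, 4.45], [0, 2.66], [-2.55, 2.55]. Speed limits (rad/s): [2.57, 2.57, 3.14, 3.14, 3.14, 3.14].

INTERFACE

Orientations are given as a unit quaternion [x, y, z, w].
In Python, from rig import r, optics, spotter gives the robot as it stands.
- The arm moves only by the tool send_rows, never from a script. Its arguments are lists of equal length, an entry for each row: "translation": the shift along the tool's x, y, z scaled (see below), a list of three; "angular": the turn, a rotation vector about the tool's x, y, z scaled (see below), a list of three. A call has 1 to 12 rows; each row shifts and turns the commanded pose from where the row before left it, along the tool's axes as they then stand; what a row does not reach is not made up. The controller multiplies each number of a shift by 5 cm and each number of a turn by pi rad. A row lasts 1/12 s, in which the tool goes at most 41.7 mm and 7.16 degrees, less where a joint would pass 70% of its speed; a pose out of reach is approached as far as the arm can. A call with a number of a shift or a turn outside -1 to 1 is refused whole. A call with a gripper value outside its range is refused whole. "grip" is the closure, from 0 (fully open) to 1 (shut), set as the call begins (left out, the last holds). The fingers move at their own pace and stop on an object; the grip force is fixed at half the most. Time passes only in rows, so rows that do not move let the fingers close. It gives the time, the measured TCP pose, the force, the opening and the grip force at its end, in the units of the state.
- r.get_state(): the state, without advancing time (a new reading comes with each control period).
- optics.snapshot(name): name is "scene" or "side" or "wrist"; returns a dict with "frame" (480x640x3 uint8, red, green, blue), "range_z" (480x640 float32, m along the optical axis (not along the pixel's ray), 0 where there is no reading), "fx", "fy", "cx", "cy" (pixels), "rvec" (rotation vector, rad) and "tvec" (3), from world to camera coordinates, as OpenCV has them; the wrist camera has in their place "tool_from_camera" (4x4, takes a point from camera to tool coordinates, whose origin is the TCP and whose axes are the flange's). Camera axes: x right, y down, z forward; pixel columns grow to the right and rows downward; lengths in m; the calibration is good to about 2 mm. A picture is of the moment at which its call begins: read the wrist's pose just before it.
- r.sign_off(): hands the job in; it is judged then, once.
Trained networks look in the newest picture that a camera, given by its name, has taken for a name from the list of things; names that differ only in an ending like _2 or _b are one class to them, and where a whole thing is asked for, a point or a joint stands for the part that bears it (a point fixed in the world has none). Each returns a list of dicts, best first, with "confidence" (0 to 1); they miss things now and then, are a little off and sometimes report something else, mostly with a low value. They report only what shows in the picture. A call takes as long as a camera call. They do not tell look-alikes from the thing itself.
- spotter.boxes_of(thing, camera): "position" ([x, y, z] in m, in world coordinates, good to about 4 mm: the middle of the surface that is visible of it).
- spotter.tip_of(thing, camera): "position" ([x, y, z] in m, in world coordinates, good to about 4 mm: a listed point, or the origin of a listed thing).
The state is a dict: "clock": time; "q": joint angles; "joint_velocities": joint speeds; "joint_efforts": joint torques, N m; "ee_pos": TCP position; "tool_rot": TCP orientation; "contact_force": force on the tool from outside, world axes, zero at the start; "wrist_torque": the same for the moment, N m; "gripper_width": finger opening in m; "gripper_force": force on a finger pad.
Only numpy, scipy, OpenCV 4.12 (cv2) and the standard library are available. Lean on these libraries where they do the work, as an engineer would, in place of code of your own. Each camera call takes 0.05 s, during which the arm holds its last target. There are 200 camera calls.

## Working session

There is one attempt and no reset: what is moved stays moved. The work goes in short steps, Python scripts to look and compute and a tool call to move; the robot and the scene stay as the last step left them, time stands still between calls to the robot, and variables do not carry over. Pictures are saved under pics/ and viewed, at most 10 in all, crops included, and the job is handed in when it is done.

Besides the shell and the picture viewer there is one more tool, called after "Emit:" as name(argument=value, ...) on one line, values as JSON. send_rows: Moves the arm, as the interface text tells. Its arguments: {"type":"object","properties":{"translation":{"type":"array","items":{"type":"array","items":{"type":"number","minimum":-1,"maximum":1}}},"angular":{"type":"array","items":{"type":"array","items":{"type":"number","minimum":-1,"maximum":1}}},"grip":{"type":"number"}},"required":["translation","angular"]}

```bash
ls; mkdir -p pics
cat > h.py <<'E'
import numpy as np, cv2
from scipy.spatial.transform import Rotation as R
from rig import r, optics, spotter
def world(s):
    K=(s["fx"],s["fy"],s["cx"],s["cy"]); z=s["range_z"]; v,u=np.indices(z.shape)
    c=np.stack([(u-K[2])/K[0]*z,(v-K[3])/K[1]*z,z],-1)
    if "rvec" in s:
        Rm=cv2.Rodrigues(np.array(s["rvec"],float))[0]; return (c-np.array(s["tvec"]).ravel())@Rm
    st=s["st"]; T=np.array(s["tool_from_camera"]); p=c@T[:3,:3].T+T[:3,3]
    return p@R.from_quat(st["tool_rot"]).as_matrix().T+st["ee_pos"]
def snap(n,save=None):
    st=r.get_state(); s=optics.snapshot(n); s["st"]=st
    if save: cv2.imwrite("pics/"+save+".png",s["frame"][:,:,::-1])
    return s
E
python3 - <<'E'
from h import *
st=r.get_state(); print({k:np.round(v,3).tolist() for k,v in st.items()}, r.tip_extent)
for c in("scene","side"):
    s=snap(c,c+"0"); np.save("pics/"+c+"0.npy",world(s))
    for t in "card card_bar card_foot_l socket contact_row stand card_b card_c psu heatsink decade_box fuse_holder lifter".split():
        print(c,t,[(np.round(d["position"],3).tolist(),round(d["confidence"],2)) for d in spotter.tip_of(t,c)[:4]])
E
```

```text
pics
{'clock': 0.0, 'q': [1.194, 0.265, 1.605, -0.0, 1.274, -0.037], 'joint_velocities': [0.002, 0.0, -0.0, -0.002, 0.001, 0.0], 'joint_efforts': [0.002, -51.512, -36.731, -0.0, 0.013, -0.0], 'ee_pos': [0.225, 0.636, 0.244], 'tool_rot': [0.169, 0.986, -0.001, -0.0], 'contact_force': [-0.419, -0.533, 0.574], 'wrist_torque': [0.028, -0.007, -0.003], 'gripper_force': 0.0, 'gripper_width': 0.085} 0.014
scene card [([0.529, 0.3, 0.019], 0.89), ([0.401, 0.351, 0.012], 0.8), ([0.484, 0.3, 0.024], 0.78), ([0.579, 0.297, 0.022], 0.65)]
scene card_bar [([0.246, 0.332, 0.009], 0.63), ([0.488, 0.298, 0.178], 0.62)]
scene card_foot_l [([0.489, 0.343, 0.021], 0.96), ([0.393, 0.395, 0.007], 0.67), ([0.4, 0.301, 0.012], 0.63)]
scene socket []
scene contact_row []
scene stand [([0.529, 0.294, -0.005], 0.97)]
scene card_b [([0.529, 0.3, 0.019], 0.89), ([0.401, 0.351, 0.012], 0.8), ([0.484, 0.3, 0.024], 0.78), ([0.579, 0.297, 0.022], 0.65)]
scene card_c [([0.529, 0.3, 0.019], 0.89), ([0.401, 0.351, 0.012], 0.8), ([0.484, 0.3, 0.024], 0.78), ([0.579, 0.297, 0.022], 0.65)]
scene psu [([0.572, -0.237, -0.
[... 654 characters left out ...]
486, 0.297, 0.023], 0.78), ([0.483, 0.34, 0.022], 0.51)]
side stand [([0.531, 0.297, -0.002], 0.89)]
side card_b [([0.532, 0.296, 0.025], 0.97), ([0.403, 0.351, 0.003], 0.9), ([0.485, 0.298, 0.017], 0.83), ([0.582, 0.299, 0.022], 0.61)]
side card_c [([0.532, 0.296, 0.025], 0.97), ([0.403, 0.351, 0.003], 0.9), ([0.485, 0.298, 0.017], 0.83), ([0.582, 0.299, 0.022], 0.61)]
side psu [([0.572, -0.233, -0.004], 0.59)]
side heatsink [([0.824, -0.039, -0.0], 0.83), ([0.614, -0.237, -0.002], 0.64), ([0.488, 0.249, 0.017], 0.22)]
side decade_box [([0.707, 0.016, -0.003], 0.74), ([0.476, -0.013, 0.001], 0.62)]
side fuse_holder [([0.708, 0.015, -0.004], 0.63)]
side lifter [([0.467, -0.239, 0.084], 0.6)]
```

View pics/scene0.png

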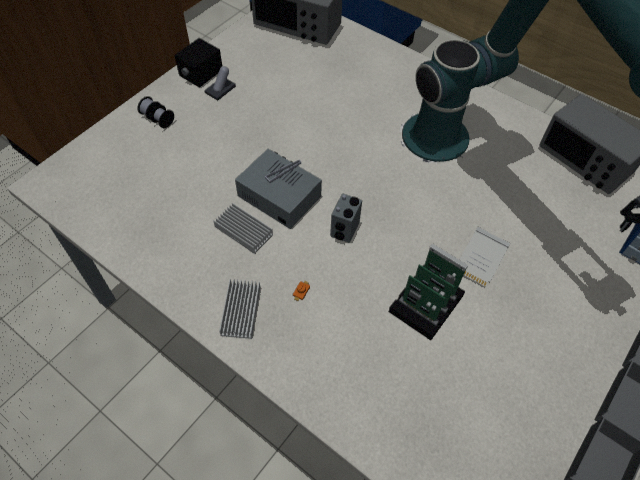

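View pics/side0.png

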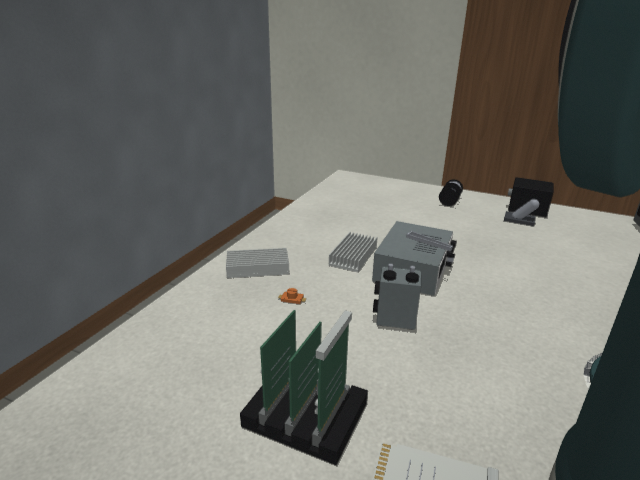

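The scene view shows the tall barred card nearest the robot (scene ~445,262), the white decoy beside it and the PSU (280,187). The right-hand heat sink is directly behind the PSU (243,228). Component sides face away from the robot.

Run:
```python
from h import *
P={c:np.load(f"pics/{c}0.npy").reshape(-1,3) for c in("scene","side")}
def rect(n,lo,hi):
    for c,p in P.items():
        m=np.all((p>lo)&(p<hi),1); q=p[m]
        if len(q)<15: print(n,c,len(q)); continue
        b=cv2.minAreaRect((q[:,:2]*1000).astype(np.float32))
        print(n,c,len(q),"z",np.round(np.percentile(q[:,2],[5,50,95]),4),"ctr",np.round(b[0],1),"size",np.round(b[1],1),"ang",round(b[2],2))
        k=q[:,:2]-q[:,:2].mean(0); w,v=np.linalg.eigh(k.T@k); print("   mean",np.round(q.mean(0),4),"axis deg",round(np.degrees(np.arctan2(v[1,1],v[0,1])),2))
rect("bar",[.45,.22,.174],[.52,.37,.2])
rect("cards",[.5,.22,.12],[.62,.37,.172])
rect("psu",[.38,-.36,.074],[.61,-.1,.086])
rect("hs",[.58,-.34,.024],[.73,-.13,.04])
rect("box",[.41,-.07,.1],[.54,.05,.13])
rect("lift",[.38,-.36,.087],[.61,-.1,.1])
rect("stand",[.4,.18,.024],[.65,.4,.034])
```

```text
bar scene 268 z [0.1753 0.1835 0.1888] ctr [486.8 296.6] size [100.5  17.3] ang 89.77
   mean [0.4883 0.2978 0.1831] axis deg 89.8
bar side 585 z [0.1756 0.1843 0.1857] ctr [485.9 298.2] size [101.5  12.6] ang 89.7
   mean [0.4847 0.3049 0.1828] axis deg 89.3
cards scene 732 z [0.1229 0.1398 0.1585] ctr [555.4 296.2] size [ 55.5 101.6] ang 1.38
   mean [0.5573 0.297  0.1401] axis deg 93.31
cards side 1474 z [0.1222 0.1401 0.1582] ctr [553.9 296.8] size [102.8  50.3] ang 89.63
   mean [0.5558 0.3017 0.14  ] axis deg 89.27
psu scene 2717 z [0.0752 0.0795 0.0845] ctr [ 492.2 -235.4] size [164.6 204.3] ang 1.54
   mean [ 0.4987 -0.2317  0.0796] axis deg 92.45
psu side 2261 z [0.0771 0.0797 0.0822] ctr [ 488.7 -233.9] size [163.1 204.1] ang 1.5
   mean [ 0.4936 -0.2195  0.0797] axis deg 92.56
hs scene 850 z [0.0246 0.0297 0.0353] ctr [ 655.2 -235.1] size [152.8  85.8] ang 89.64
   mean [ 0.6547 -0.233   0.0298] axis deg 90.33
hs side 679 z [0.0246 0.0296 0.0326] ctr [ 654.7 -234.5] size [ 82.2 157.4] ang 1.14
   mean [ 0.6541 -0.2293  0.0291] axis deg 91.42
box scene 578 z [0.1036 0.1108 0.1216] ctr [472.7 -11.9] size [86.3 61. ] ang 13.67
   mean [ 0.4771 -0.0088  0.1116] axis deg -163.65
box side 792 z [0.1023 0.11   0.12  ] ctr [472.3  -9.4] size [78.6 63. ] ang 14.52
   mean [ 0.4699 -0.0009  0.1114] axis deg -166.35
lift scene 108 z [0.0871 0.0893 0.0939] ctr [ 479.9 -230.7] size [146.1 181.4] ang 6.78
   mean [ 0.4747 -0.2392  0.0896] axis deg 167.99
lift side 131 z [0.0872 0.0889 0.0907] ctr [ 463.8 -239.5] size [ 24.1 116.5] ang 73.35
   mean [ 0.4622 -0.2398  0.0889] axis deg 163.73
stand scene 863 z [0.0252 0.0296 0.0334] ctr [533.8 296.4] size [130.9 165.7] ang 89.83
   mean [0.5717 0.311  0.0295] axis deg 137.9
stand side 3512 z [0.0268 0.0297 0.0327] ctr [531.1 297.8] size [131.6 162.6] ang 89.72
   mean [0.5125 0.322  0.0297] axis deg -158.34
```

Emit:
send_rows(translation=[[0, 0, 0], [0, 0, 0], [0, 0, 0], [0, 0, 0], [0, 0, 0], [0, 0, 0], [0, 0, 0], [0, 0, 0], [0, 0, 0], [0, 0, 0], [0, 0, 0]], angular=[[0, 0, 0.039], [0, 0, 0.039], [0, 0, 0.039], [0, 0, 0.039], [0, 0, 0.039], [0, 0, 0.039], [0, 0, 0.039], [0, 0, 0.039], [0, 0, 0.039], [0, 0, 0.0405], [0, 0, 0]], grip=0.4)

```text
clock: 2.32
ee_pos: [0.225, 0.6364, 0.2453]
tool_rot: [0.707, 0.707, 0.0, 0.0]
contact_force: [0.3, 0.0, 0.6]
gripper_width: 0.0512
gripper_force: 0.0
```

Emit:
send_rows(translation=[[-0.615, 0.475, 0], [-0.615, 0.475, 0], [-0.615, 0.475, 0], [-0.615, 0.475, 0], [-0.615, 0.475, 0], [-0.615, 0.475, 0], [-0.615, 0.475, 0], [-0.615, 0.475, 0], [-0.615, 0.475, 0], [-0.615, 0.475, 0], [-0.615, 0.475, 0], [0, 0, 0]], angular=[[0, 0, 0], [0, 0, 0], [0, 0, 0], [0, 0, 0], [0, 0, 0], [0, 0, 0], [0, 0, 0], [0, 0, 0], [0, 0, 0], [0, 0, 0], [0, 0, 0], [0, 0, 0]])

```text
clock: 3.32
ee_pos: [0.4912, 0.2938, 0.2456]
tool_rot: [0.706, 0.708, 0.0, 0.002]
contact_force: [0.4, 0.1, 0.3]
gripper_width: 0.0509
gripper_force: 0.0
```

Run:
```python
from h import *
s=snap("wrist","w1"); p=world(s).reshape(-1,3); print(s["st"]["ee_pos"])
m=np.all((p>[.45,.22,.176])&(p<[.52,.37,.2]),1)&(s["range_z"].ravel()>0); q=p[m]
b=cv2.minAreaRect((q[:,:2]*1000).astype(np.float32)); print(len(q),b,np.percentile(q[:,2],[5,50,95]),q[:,:2].min(0),q[:,:2].max(0))
print(spotter.tip_of("card_bar","wrist"))
```

```text
[0.49117147 0.29384399 0.2456248 ]
3326 ((488.070068359375, 296.0788879394531), (99.97413635253906, 12.39138412475586), 89.389404296875) [0.18276138 0.18386244 0.18487034] [0.48181945 0.24612845] [0.49466744 0.34604022]
[{'position': [0.4883, 0.2974, 0.179], 'confidence': 0.74}, {'position': [0.2457, 0.3359, 0.0109], 'confidence': 0.6}]
```

Emit:
send_rows(translation=[[0.054, -0.07, 0], [0, 0, 0.36], [0, 0, 0.36], [0, 0, 0.36], [0, 0, 0.36], [0, 0, 0], [0, 0, 0]], angular=[[0, 0, 0.002], [0, 0, 0], [0, 0, 0], [0, 0, 0], [0, 0, 0], [0, 0, 0], [0, 0, 0]])

```text
clock: 4.0
ee_pos: [0.4818, 0.3027, 0.1722]
tool_rot: [0.707, 0.707, -0.001, -0.001]
contact_force: [0.4, 1.1, 0.1]
gripper_width: 0.0509
gripper_force: 0.0
```

Emit:
send_rows(translation=[[0, 0, 0], [0, 0, 0], [0, 0, 0], [0, 0, 0], [0, 0, 0], [0, 0, 0], [0, 0, 0], [0, 0, 0], [0, 0, 0]], angular=[[0, 0, 0], [0, 0, 0], [0, 0, 0], [0, 0, 0], [0, 0, 0], [0, 0, 0], [0, 0, 0], [0, 0, 0], [0, 0, 0]], grip=1.0)

```text
clock: 4.75
ee_pos: [0.4853, 0.3025, 0.1752]
tool_rot: [0.708, 0.706, 0.002, 0.0]
contact_force: [0.2, 1.0, 6.0]
gripper_width: 0.0109
gripper_force: 60.7
```

Run:
```python
from h import *
for i in range(3):
    s=snap("wrist"); st=s["st"]; print({k:np.round(st[k],4).tolist() for k in("ee_pos","tool_rot","contact_force","wrist_torque","gripper_width","gripper_force")})
```

```text
{'ee_pos': [0.4853, 0.3025, 0.1752], 'tool_rot': [0.7083, 0.706, 0.002, 0.0004], 'contact_force': [0.1816, 1.0188, 5.984], 'wrist_torque': [0.2178, -0.2812, 0.056], 'gripper_width': 0.0109, 'gripper_force': 60.6808}
{'ee_pos': [0.4853, 0.3025, 0.1751], 'tool_rot': [0.7083, 0.7059, 0.002, 0.0004], 'contact_force': [0.6645, 1.2499, 6.0101], 'wrist_torque': [0.2099, -0.2287, 0.0333], 'gripper_width': 0.011, 'gripper_force': 60.6958}
{'ee_pos': [0.4852, 0.3025, 0.1751], 'tool_rot': [0.7083, 0.7059, 0.0019, 0.0004], 'contact_force': [0.8852, 1.1573, 5.3123], 'wrist_torque': [0.1786, -0.3016, -0.0009], 'gripper_width': 0.0105, 'gripper_force': 60.7078}
```

Emit:
send_rows(translation=[[0, 0, -0.05], [0, 0, -0.05], [0.07, 0, 0], [0.07, 0, 0], [0.07, 0, 0], [0.07, 0, 0], [0, 0, 0], [0, 0, 0]], angular=[[0, 0, 0], [0, 0, 0], [0, -0.007, 0], [0, -0.007, 0], [0, -0.007, 0], [0, -0.007, 0], [0, 0, 0], [0, 0, 0]])

```text
clock: 5.57
ee_pos: [0.4827, 0.3115, 0.1746]
tool_rot: [0.707, 0.705, -0.036, 0.033]
contact_force: [3.1, -9.3, -7.3]
gripper_width: 0.0107
gripper_force: 60.5
```

```bash
cat > st.py <<'E'
from h import *
st=r.get_state(); print({k:np.round(st[k],4).tolist() for k in("ee_pos","contact_force","wrist_torque","gripper_width")})
Rm=R.from_quat(st["tool_rot"]).as_matrix(); print("tool z",np.round(Rm[:,2],4),"tilt about x deg",np.degrees(np.arctan2(Rm[1,2],-Rm[2,2])).round(2),"about y",np.degrees(np.arctan2(Rm[0,2],-Rm[2,2])).round(2),"yaw of tool y",np.degrees(np.arctan2(Rm[1,1],Rm[0,1])).round(2))
E
python3 st.py
```

```text
{'ee_pos': [0.4827, 0.3115, 0.1746], 'contact_force': [3.1313, -9.3453, -7.2744], 'wrist_torque': [-1.0399, -0.8025, 0.0499], 'gripper_width': 0.0107}
tool z [-0.0045 -0.0971 -0.9953] tilt about x deg -5.57 about y -0.26 yaw of tool y -0.15
```

Emit:
send_rows(translation=[[0.05, 0, -0.05], [0.05, 0, -0.05], [0, 0, 0], [0, 0, 0]], angular=[[0, 0, 0], [0, 0, 0], [0, 0, 0], [0, 0, 0]])

```text
clock: 5.9
ee_pos: [0.4808, 0.313, 0.1746]
tool_rot: [0.707, 0.705, -0.041, 0.033]
contact_force: [5.0, -14.2, -20.6]
gripper_width: 0.0108
gripper_force: 60.4
```

```bash
python3 st.py
python3 - <<'E'
from h import *
s=snap("side"); 
for t in("card_foot_l","card_bar"): print([(np.round(d["position"],4).tolist(),round(d["confidence"],2)) for d in spotter.tip_of(t,"side")[:3]])
cv2.imwrite("pics/s1.png",cv2.resize(s["frame"][280:470,220:420,::-1],None,fx=3,fy=3))
E
```

```text
{'ee_pos': [0.4808, 0.313, 0.1746], 'contact_force': [5.0423, -14.1976, -20.5616], 'wrist_torque': [-1.8412, -1.4475, 0.0491], 'gripper_width': 0.0108}
tool z [-0.0101 -0.1045 -0.9945] tilt about x deg -6.0 about y -0.58 yaw of tool y -0.18
[([0.4867, 0.3344, 0.0216], 0.88), ([0.4032, 0.3021, 0.0135], 0.76), ([0.4898, 0.2504, 0.0196], 0.72)]
[([0.4784, 0.3082, 0.176], 0.95)]
```

View pics/s1.png

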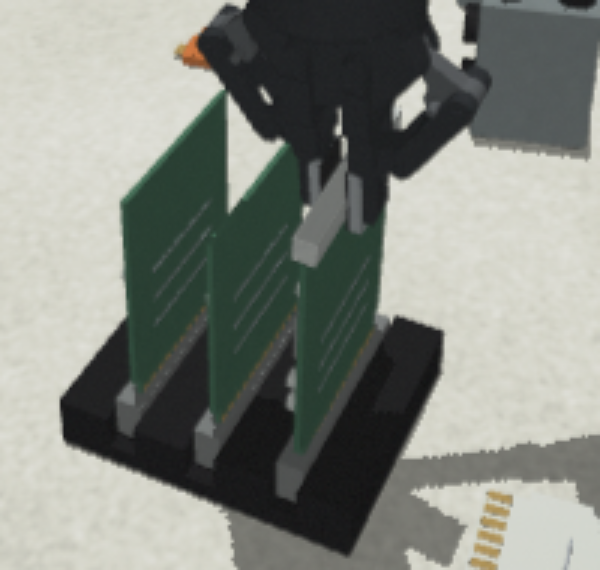

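Emit:
send_rows(translation=[[-0.09, 0.05, -0.03], [-0.09, 0.05, 0], [-0.09, 0, 0], [-0.09, 0, 0], [-0.09, 0, 0], [-0.09, 0, 0], [-0.09, 0, 0], [-0.09, 0, 0], [0, 0, 0], [0, 0, 0]], angular=[[0, 0.007, 0], [0, 0.007, 0], [0, 0.007, 0], [0, 0.007, 0], [0, 0.007, 0], [0, 0.007, 0], [0, 0.007, 0], [0, 0.007, 0], [0, 0, 0], [0, 0, 0]])

```text
clock: 6.88
ee_pos: [0.4844, 0.285, 0.1772]
tool_rot: [0.708, 0.705, 0.027, -0.034]
contact_force: [3.3, 9.4, -25.3]
gripper_width: 0.0108
gripper_force: 58.9
```

```bash
python3 st.py
python3 - <<'E'
from h import *
s=snap("side"); 
for t in("card_foot_l","card_foot_r","card_bar"): print([(np.round(d["position"],4).tolist(),round(d["confidence"],2)) for d in spotter.tip_of(t,"side")[:3]])
E
```

```text
{'ee_pos': [0.4844, 0.285, 0.1772], 'contact_force': [3.2754, 9.4001, -25.2984], 'wrist_torque': [1.4282, -0.7603, -0.0349], 'gripper_width': 0.0108}
tool z [-0.0101  0.087  -0.9962] tilt about x deg 4.99 about y -0.58 yaw of tool y -0.24
[([0.4862, 0.3395, 0.0331], 0.84), ([0.4049, 0.3008, 0.0095], 0.78), ([0.4895, 0.2527, 0.0141], 0.74)]
[([0.4862, 0.3395, 0.0331], 0.84), ([0.4049, 0.3008, 0.0095], 0.78), ([0.4895, 0.2527, 0.0141], 0.74)]
[([0.4838, 0.278, 0.1794], 0.69)]
```

Emit:
send_rows(translation=[[0.09, 0.02, -0.02], [0.09, 0.02, -0.02], [0.09, 0, 0], [0.09, 0, 0], [0.09, 0, 0], [0.09, 0, 0], [0.09, 0, 0], [0.09, 0, 0], [0, 0, 0], [0, 0, 0]], angular=[[0, -0.007, 0], [0, -0.007, 0], [0, -0.007, 0], [0, -0.007, 0], [0, -0.007, 0], [0, -0.007, 0], [0, -0.007, 0], [0, -0.007, 0], [0, 0, 0], [0, 0, 0]])

```text
clock: 7.92
ee_pos: [0.4858, 0.3136, 0.1777]
tool_rot: [0.707, 0.705, -0.042, 0.032]
contact_force: [2.1, -10.9, -20.3]
gripper_width: 0.0107
gripper_force: 59.1
```

```bash
python3 st.py
```

```text
{'ee_pos': [0.4858, 0.3136, 0.1777], 'contact_force': [2.1164, -10.9182, -20.2701], 'wrist_torque': [-1.7552, -0.4451, -0.01], 'gripper_width': 0.0107}
tool z [-0.015  -0.105  -0.9944] tilt about x deg -6.03 about y -0.86 yaw of tool y -0.17
```

Emit:
send_rows(translation=[[-0.09, 0.01, -0.025], [-0.09, 0.01, -0.025], [-0.09, 0, 0], [-0.09, 0, 0], [-0.09, 0, 0], [-0.09, 0, 0], [-0.09, 0, 0], [-0.09, 0, 0], [0, 0, 0], [0, 0, 0]], angular=[[0, 0.007, 0], [0, 0.007, 0], [0, 0.007, 0], [0, 0.007, 0], [0, 0.007, 0], [0, 0.007, 0], [0, 0.007, 0], [0, 0.007, 0], [0, 0, 0], [0, 0, 0]])

```text
clock: 8.75
ee_pos: [0.4862, 0.2838, 0.181]
tool_rot: [0.708, 0.705, 0.025, -0.035]
contact_force: [1.8, 7.1, -26.1]
gripper_width: 0.0105
gripper_force: 60.2
```

Emit:
send_rows(translation=[[0.09, 0.01, -0.025], [0.09, 0.01, -0.025], [0.09, 0, 0], [0.09, 0, 0], [0.09, 0, 0], [0.09, 0, 0], [0.09, 0, 0], [0.09, 0, 0], [0, 0, 0], [0, 0, 0]], angular=[[0, -0.007, 0], [0, -0.007, 0], [0, -0.007, 0], [0, -0.007, 0], [0, -0.007, 0], [0, -0.007, 0], [0, -0.007, 0], [0, -0.007, 0], [0, 0, 0], [0, 0, 0]])

```text
clock: 9.58
ee_pos: [0.4871, 0.3141, 0.1824]
tool_rot: [0.707, 0.705, -0.043, 0.031]
contact_force: [1.2, -9.9, -25.3]
gripper_width: 0.0106
gripper_force: 60.0
```

```bash
python3 st.py
```

```text
{'ee_pos': [0.4871, 0.3141, 0.1824], 'contact_force': [1.2484, -9.9216, -25.2669], 'wrist_torque': [-1.3662, -0.4161, 0.0133], 'gripper_width': 0.0106}
tool z [-0.0166 -0.1044 -0.9944] tilt about x deg -5.99 about y -0.95 yaw of tool y -0.17
```

Emit:
send_rows(translation=[[-0.09, 0, -0.02], [-0.09, 0, -0.015], [-0.09, 0, 0], [-0.09, 0, 0], [-0.09, 0, 0], [-0.09, 0, 0], [-0.09, 0, 0], [-0.09, 0, 0], [0, 0, 0], [0, 0, 0]], angular=[[-0.0015, 0.007, 0], [-0.0015, 0.007, 0], [0, 0.007, 0], [0, 0.007, 0], [0, 0.007, 0], [0, 0.007, 0], [0, 0.007, 0], [0, 0.007, 0], [0, 0, 0], [0, 0, 0]])

```text
clock: 10.42
ee_pos: [0.4878, 0.2825, 0.1874]
tool_rot: [0.708, 0.705, 0.028, -0.03]
contact_force: [-1.5, 1.9, -28.9]
gripper_width: 0.0107
gripper_force: 59.7
```

Emit:
send_rows(translation=[[0.09, 0, -0.02], [0.09, 0, -0.015], [0.09, 0, 0], [0.09, 0, 0], [0.09, 0, 0], [0.09, 0, 0], [0.09, 0, 0], [0.09, 0, 0], [0, 0, 0], [0, 0, 0]], angular=[[0, -0.007, 0], [0, -0.007, 0], [0, -0.007, 0], [0, -0.007, 0], [0, -0.007, 0], [0, -0.007, 0], [0, -0.007, 0], [0, -0.007, 0], [0, 0, 0], [0, 0, 0]])

```text
clock: 11.25
ee_pos: [0.4934, 0.3221, 0.1978]
tool_rot: [0.707, 0.706, -0.027, 0.035]
contact_force: [-0.1, -0.1, -2.3]
gripper_width: 0.0104
gripper_force: 63.6
```

```bash
python3 st.py
```

```text
{'ee_pos': [0.4934, 0.3221, 0.1978], 'contact_force': [-0.1198, -0.1437, -2.342], 'wrist_torque': [0.0897, -0.017, -0.0349], 'gripper_width': 0.0104}
tool z [ 0.0109 -0.0871 -0.9961] tilt about x deg -5.0 about y 0.62 yaw of tool y -0.07
```

Emit:
send_rows(translation=[[-0.1, -0.06, -0.05], [-0.1, -0.06, -0.05], [-0.1, 0, -0.05], [-0.1, 0, -0.05], [0, 0, -0.2], [0, 0, -0.4], [0, 0, -0.5], [0, 0, -0.5], [0, 0, -0.4], [0, 0, -0.2], [0, 0, 0], [0, 0, 0]], angular=[[0.0015, 0.007, 0], [0.002, 0.007, 0], [0, 0.007, 0], [0, 0.007, 0], [0, 0, 0], [0, 0, 0], [0, 0, 0], [0, 0, 0], [0, 0, 0], [0, 0, 0], [0, 0, 0], [0, 0, 0]])

```text
clock: 12.25
ee_pos: [0.487, 0.3015, 0.3183]
tool_rot: [0.708, 0.706, 0.0, -0.0]
contact_force: [-1.1, 0.5, -2.5]
gripper_width: 0.0112
gripper_force: 63.6
```

```bash
python3 st.py
python3 - <<'E'
from h import *
for c in("side","scene"):
    s=snap(c,c+"2"); 
    for t in("card_foot_l","card_foot_r","card_bar"): print(c,t,[(np.round(d["position"],4).tolist(),round(d["confidence"],2)) for d in spotter.tip_of(t,c)[:4]])
E
```

```text
{'ee_pos': [0.487, 0.3015, 0.3183], 'contact_force': [-1.1079, 0.5421, -2.5389], 'wrist_torque': [0.0176, -0.0066, 0.0073], 'gripper_width': 0.0112}
tool z [-5.e-04  6.e-04 -1.e+00] tilt about x deg 0.04 about y -0.03 yaw of tool y -0.19
side card_foot_l [([0.404, 0.2972, 0.0134], 0.91), ([0.4854, 0.3452, 0.1683], 0.88), ([0.4891, 0.2555, 0.1589], 0.59), ([0.5322, 0.2946, 0.0231], 0.55)]
side card_foot_r [([0.404, 0.2972, 0.0134], 0.91), ([0.4854, 0.3452, 0.1683], 0.88), ([0.4891, 0.2555, 0.1589], 0.59), ([0.5322, 0.2946, 0.0231], 0.55)]
side card_bar [([0.4867, 0.2927, 0.3182], 0.69)]
scene card_foot_l [([0.4864, 0.3436, 0.1642], 0.85), ([0.7098, 0.0141, 0.0006], 0.71), ([0.4888, 0.2558, 0.1613], 0.7), ([0.3981, 0.3953, 0.0022], 0.61)]
scene card_foot_r [([0.4864, 0.3436, 0.1642], 0.85), ([0.7098, 0.0141, 0.0006], 0.71), ([0.4888, 0.2558, 0.1613], 0.7), ([0.3981, 0.3953, 0.0022], 0.61)]
scene card_bar [([0.4854, 0.2948, 0.3151], 0.68), ([0.2418, 0.3299, 0.0099], 0.68)]
```

```bash
cat > roll.py <<'E'
from h import *
def fit(c):
    s=snap(c); p=world(s).reshape(-1,3); st=s["st"]; Rm=R.from_quat(st["tool_rot"]).as_matrix()
    t=(p-st["ee_pos"])@Rm   # tool frame: x along card width, y thickness, z to foot
    k=(s["range_z"].ravel()>0)&(abs(t[:,0])<.08)&(abs(t[:,1])<.016)&(t[:,2]<.2)
    q=t[k&(t[:,2]>.025)]; b=q[q[:,2]<.12]
    out=[]
    for lo in np.arange(.03,.12,.006):
        w=b[(b[:,2]>lo)&(b[:,2]<lo+.006)]
        if len(w)>5: out.append([lo+.003,np.percentile(w[:,0],1),np.percentile(w[:,0],99)])
    o=np.array(out); 
    print(c,len(q),"edge slopes deg",[np.degrees(np.arctan(np.polyfit(o[:,0],o[:,i],1)[0])).round(2) for i in(1,2)],"edges x at mid",np.round(np.median(o[:,1:],0),4))
    bt=[]
    for lo in np.arange(-.036,.034,.006):
        w=q[(q[:,0]>lo)&(q[:,0]<lo+.006)]
        if len(w)>5: bt.append([lo+.003,np.percentile(w[:,2],98)])
    bt=np.array(bt); f=np.polyfit(bt[:,0],bt[:,1],1); print("  bottom slope deg",np.degrees(np.arctan(f[0])).round(2),"z at x=0",f[1].round(4))
    A=np.c_[b[:,0],b[:,2],np.ones(len(b))]; f=np.linalg.lstsq(A,b[:,1],rcond=None)[0]; print("  plane y vs x,z deg",np.degrees(np.arctan(f[:2])).round(2),"y0",f[2].round(4))
fit("side"); fit("scene")
E
python3 roll.py
```

```text
side 2450 edge slopes deg [np.float64(2.26), np.float64(1.98)] edges x at mid [-0.0512  0.0471]
  bottom slope deg -2.51 z at x=0 0.1517
  plane y vs x,z deg [1.19 0.8 ] y0 -0.0029
scene 1366 edge slopes deg [np.float64(1.99), np.float64(2.88)] edges x at mid [-0.0517  0.045 ]
  bottom slope deg -2.3 z at x=0 0.1521
  plane y vs x,z deg [1.42 1.24] y0 0.0003
```

Run:
```python
from h import *
for c in("scene","side"):
    p=np.load(f"pics/{c}0.npy").reshape(-1,3)
    def line(n,lo,hi,pc):
        q=p[np.all((p>lo)&(p<hi),1)]; o=[]
        for y in np.arange(lo[1],hi[1],.008):
            w=q[(q[:,1]>y)&(q[:,1]<y+.008)]
            if len(w)>4: o.append([y+.004,np.percentile(w[:,0],pc)])
        o=np.array(o); f=np.polyfit(o[:,0]+.235,o[:,1],1); e=o[:,1]-np.polyval(f,o[:,0]+.235)
        g=abs(e)<.004; f=np.polyfit(o[g,0]+.235,o[g,1],1)
        print(c,n,"x at y=-.235",f[1].round(4),"yaw deg",np.degrees(np.arctan(-f[0])).round(2),"n",g.sum(),len(o),"std",e[g].std().round(4),"yrange",q[:,1].min().round(3),q[:,1].max().round(3))
    line("psu back",[.54,-.325,.075],[.6,-.145,.086],97)
    line("psu wall",[.54,-.325,.02],[.595,-.145,.07],50)
    line("hs face top",[.595,-.30,.026],[.66,-.17,.04],3)
    line("hs face",[.595,-.30,.008],[.63,-.17,.024],50)
    line("hs far",[.66,-.30,.026],[.73,-.17,.04],97)
```

```text
scene psu back x at y=-.235 0.5706 yaw deg 1.68 n 23 23 std 0.0011 yrange -0.324 -0.146
scene psu wall x at y=-.235 0.5703 yaw deg 1.5 n 23 23 std 0.0003 yrange -0.325 -0.145
scene hs face top x at y=-.235 0.615 yaw deg 0.25 n 15 16 std 0.0008 yrange -0.3 -0.171
scene hs face x at y=-.235 0.6207 yaw deg -1.19 n 8 10 std 0.0028 yrange -0.3 -0.17
scene hs far x at y=-.235 0.6949 yaw deg 0.94 n 16 17 std 0.0013 yrange -0.299 -0.17
side psu back x at y=-.235 0.5682 yaw deg 1.14 n 23 23 std 0.0011 yrange -0.325 -0.145Traceback (most recent call last):
  File "<stdin>", line 13, in <module>
  File "<stdin>", line 9, in line
IndexError: too many indices for array: array is 1-dimensional, but 2 were indexed
```

Emit:
send_rows(translation=[[0, 0, 0], [-0.3, 0, 0], [-0.5, 0, 0], [-0.7, 0, 0], [-0.7, 0, 0], [-0.7, 0, 0], [-0.7, 0, 0], [-0.7, 0, 0], [-0.7, 0, 0], [-0.7, 0, 0], [-0.7, 0, 0], [-0.7, 0, 0]], angular=[[0, -0.012, 0], [0, 0, -0.014], [0, 0, 0], [0, 0, 0], [0, 0, 0], [0, 0, 0], [0, 0, 0], [0, 0, 0], [0, 0, 0], [0, 0, 0], [0, 0, 0], [0, 0, 0]])

```text
clock: 13.75
ee_pos: [0.5006, -0.0544, 0.3314]
tool_rot: [0.692, 0.721, -0.014, 0.013]
contact_force: [0.2, 0.7, -2.2]
gripper_width: 0.0107
gripper_force: 63.6
```

Emit:
send_rows(translation=[[-0.7, 0, 0], [-0.7, 0, 0], [-0.7, 0, 0], [-0.5, 0, 0], [-0.4, 0, 0], [-0.3, 0, 0], [-0.2, 0, 0], [0, 0, 0], [0, 0, 0], [0, 0, 0], [0, 0, 0], [0, 0, 0]], angular=[[0, 0, 0], [0, 0, 0], [0, 0, 0], [0, 0, 0], [0, 0, 0], [0, 0, 0], [0, 0, 0], [0, 0, 0], [0, 0, 0], [0, 0, 0], [0, 0, 0], [0, 0, 0]])

```text
clock: 14.75
ee_pos: [0.5081, -0.2264, 0.3377]
tool_rot: [0.692, 0.722, -0.014, 0.012]
contact_force: [-0.4, 0.2, -2.4]
gripper_width: 0.0105
gripper_force: 63.6
```

```bash
python3 st.py; python3 roll.py
```

```text
{'ee_pos': [0.5081, -0.2264, 0.3377], 'contact_force': [-0.3647, 0.2133, -2.44], 'wrist_torque': [0.0315, -0.0042, -0.0203], 'gripper_width': 0.0105}
tool z [-0.0016 -0.0374 -0.9993] tilt about x deg -2.15 about y -0.09 yaw of tool y 2.43
side 548 edge slopes deg [np.float64(2.06), np.float64(1.74)] edges x at mid [-0.0498  0.0481]
  bottom slope deg -7.49 z at x=0 0.1461
  plane y vs x,z deg [2.39 0.87] y0 -0.0023
scene 1023 edge slopes deg [np.float64(2.13), np.float64(2.23)] edges x at mid [-0.0505  0.0459]
  bottom slope deg -3.02 z at x=0 0.1511
  plane y vs x,z deg [1.34 1.19] y0 -0.0001
```

```bash
cat > plan.py <<'E'
from h import *
import sys
f=np.array([.0008,.0015,.1535]); a=np.array([1,.023,-.037])
def plan(turn,goal,n=1):
    st=r.get_state(); p=np.array(st["ee_pos"]); Rm=R.from_quat(st["tool_rot"])
    foot=p+Rm.apply(f); print("foot now",foot.round(4))
    R2=Rm*R.from_rotvec(np.radians(turn)*a)
    d=R2.inv().apply(goal-(p+R2.apply(f))); print("rotvec units",(np.radians(turn)*a/np.pi).round(4),"shift units in final tool axes",(d/.05).round(3), "world",(R2.apply(d)).round(4),"tcp",(goal-R2.apply(f)).round(4))
if __name__=="__main__": plan(float(sys.argv[1]),np.array([float(v) for v in sys.argv[2:5]]))
E
python3 plan.py -21 .6085 -.235 .08; python3 plan.py -21 .6085 -.235 .03
```

```text
foot now [ 0.5093 -0.2317  0.1843]
rotvec units [-0.1167 -0.0027  0.0043] shift units in final tool axes [-0.012  0.004  2.465] world [ 0.0442 -0.0044 -0.115 ] tcp [ 0.5523 -0.2311  0.2228]
foot now [ 0.5093 -0.2317  0.1843]
rotvec units [-0.1167 -0.0027  0.0043] shift units in final tool axes [ 0.031 -0.352  3.399] world [ 0.0442 -0.0044 -0.165 ] tcp [ 0.5523 -0.2311  0.1728]
```

Emit:
send_rows(translation=[[0, 0, 0], [0, 0, 0], [0, 0, 0], [0, 0, 0], [0, 0, 0], [0, 0, 0], [0, 0, 0.4], [0, 0, 0.6], [0, 0, 0.6], [0, 0, 0.5], [0, 0, 0.35], [0, 0, 0]], angular=[[-0.0195, -0.00045, 0.0007], [-0.0195, -0.00045, 0.0007], [-0.0195, -0.00045, 0.0007], [-0.0195, -0.00045, 0.0007], [-0.0195, -0.00045, 0.0007], [-0.0195, -0.00045, 0.0007], [0, 0, 0], [0, 0, 0], [0, 0, 0], [0, 0, 0], [0, 0, 0], [0, 0, 0]])

```text
clock: 15.85
ee_pos: [0.5496, -0.2293, 0.2177]
tool_rot: [0.683, 0.708, 0.114, 0.137]
contact_force: [-1.5, 0.1, -2.5]
gripper_width: 0.0105
gripper_force: 63.6
```

Emit:
send_rows(translation=[[0, 0, 0], [0, 0, 0], [0, 0, 0], [0, 0, 0]], angular=[[0, 0, 0], [0, 0, 0], [0, 0, 0], [0, 0, 0]])

```text
clock: 16.18
ee_pos: [0.5526, -0.2319, 0.2257]
tool_rot: [0.683, 0.707, 0.115, 0.144]
contact_force: [0.8, 0.3, -1.8]
gripper_width: 0.0106
gripper_force: 63.6
```

```bash
python3 st.py; python3 plan.py 0 .6085 -.235 .02
python3 - <<'E'
from h import *
for c in("side","scene"):
    s=snap(c,c+"3")
    for t in("card_foot_l","card_foot_r","card_bar"): print(c,t,[(np.round(d["position"],4).tolist(),round(d["confidence"],2)) for d in spotter.tip_of(t,c)[:5] if d["position"][1]<-.1])
a=cv2.imread("pics/side3.png")[150:340,280:520]; b=cv2.imread("pics/scene3.png")[110:300,170:410]
cv2.imwrite("pics/m3.png",np.hstack([cv2.resize(x,None,fx=1.66,fy=1.66,interpolation=2) for x in(a,b)]))
E
```

```text
{'ee_pos': [0.5526, -0.2319, 0.2257], 'contact_force': [0.8358, 0.2939, -1.8261], 'wrist_torque': [0.025, 0.3221, -0.0116], 'gripper_width': 0.0106}
tool z [ 0.3606 -0.0328 -0.9321] tilt about x deg -2.02 about y 21.15 yaw of tool y 2.51
foot now [ 0.6093 -0.2361  0.0831]
rotvec units [ 0.  0. -0.] shift units in final tool axes [ 0.079 -0.468  1.17 ] world [-0.0008  0.0011 -0.0631] tcp [ 0.5518 -0.2308  0.1626]
side card_foot_l [([0.6122, -0.2831, 0.0764], 0.83), ([0.6062, -0.1955, 0.0833], 0.76)]
side card_foot_r [([0.6122, -0.2831, 0.0764], 0.83), ([0.6062, -0.1955, 0.0833], 0.76)]
side card_bar [([0.5552, -0.2382, 0.2247], 0.74)]
scene card_foot_l [([0.606, -0.193, 0.0826], 0.66)]
scene card_foot_r [([0.606, -0.193, 0.0826], 0.66)]
scene card_bar [([0.5512, -0.2352, 0.2274], 0.64)]
```

View pics/m3.png

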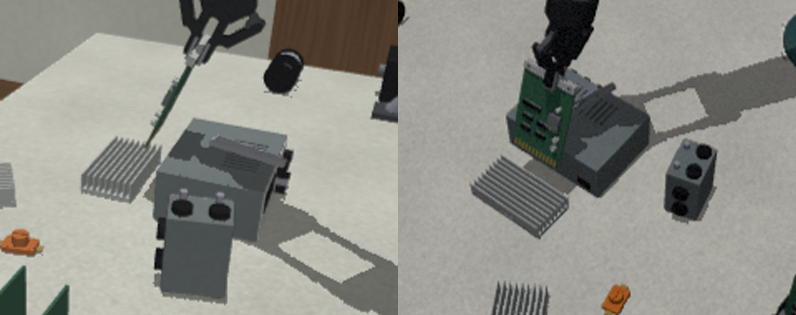

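Emit:
send_rows(translation=[[0.018, -0.108, 0.27], [0.018, -0.108, 0.27], [0.018, -0.108, 0.27], [0.018, -0.108, 0.27], [0, 0, 0], [0, 0, 0], [0, 0, 0]], angular=[[0, 0, 0], [0, 0, 0], [0, 0, 0], [0, 0, 0], [0, 0, 0], [0, 0, 0], [0, 0, 0]])

```text
clock: 17.17
ee_pos: [0.5515, -0.2306, 0.1659]
tool_rot: [0.683, 0.707, 0.115, 0.142]
contact_force: [0.8, -0.5, -1.7]
gripper_width: 0.0106
gripper_force: 63.6
```

```bash
python3 st.py; python3 plan.py 0 .6085 -.235 .005
cat > side.py <<'E'
from h import *
import sys
n=sys.argv[1]; s=snap("side"); im=s["frame"][200:290,320:440,::-1]
cv2.imwrite("pics/%s.png"%n,cv2.resize(im,None,fx=5,fy=5,interpolation=2))
p=world(s).reshape(-1,3); st=s["st"]
for y in (-.185,):
    pass
m=np.all((p>[.52,-.20,.002])&(p<[.66,-.184,.16]),1); q=p[m]
o=q[np.argsort(-q[:,2])]; print(len(q))
for t in("card_foot_l","heatsink"): print(t,[(np.round(d["position"],4).tolist(),round(d["confidence"],2)) for d in spotter.tip_of(t,"side")[:5] if d["position"][1]<-.1])
E
python3 side.py s4
```

```text
{'ee_pos': [0.5515, -0.2306, 0.1659], 'contact_force': [0.8437, -0.5151, -1.7032], 'wrist_torque': [0.0605, 0.3375, -0.0338], 'gripper_width': 0.0106}
tool z [ 0.3588 -0.0317 -0.9329] tilt about x deg -1.95 about y 21.04 yaw of tool y 2.48
foot now [ 0.6079 -0.2346  0.0232]
rotvec units [ 0.  0. -0.] shift units in final tool axes [ 0.008 -0.12   0.345] world [ 0.0006 -0.0004 -0.0182] tcp [ 0.552  -0.231   0.1477]
264
card_foot_l [([0.6173, -0.2372, -0.0023], 0.73), ([0.6024, -0.1913, 0.0245], 0.69), ([0.6121, -0.2818, 0.0198], 0.59)]
heatsink [([0.617, -0.2354, -0.0016], 0.81)]
```

View pics/s4.png

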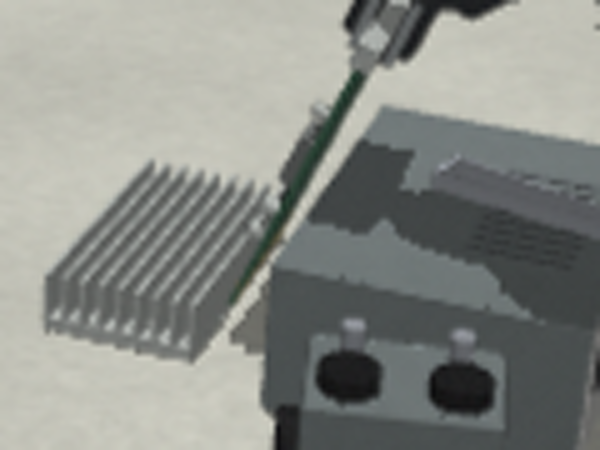

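Emit:
send_rows(translation=[[0.01, -0.06, 0.155], [0.01, -0.06, 0.155], [0.002, -0.014, 0.037], [0.001, -0.007, 0.018], [0, 0, 0], [0, 0, 0], [0, 0, 0]], angular=[[0, 0, 0], [0, 0, 0], [0, 0, 0], [0, 0, 0], [0, 0, 0], [0, 0, 0], [0, 0, 0]])

```text
clock: 17.9
ee_pos: [0.5509, -0.2301, 0.1454]
tool_rot: [0.683, 0.707, 0.115, 0.142]
contact_force: [-0.8, -0.1, -0.3]
gripper_width: 0.0106
gripper_force: 63.8
```

```bash
python3 st.py; python3 plan.py 0 .6085 -.235 .0
```

```text
{'ee_pos': [0.5509, -0.2301, 0.1454], 'contact_force': [-0.7809, -0.0866, -0.3471], 'wrist_torque': [-0.1043, 0.2945, -0.0556], 'gripper_width': 0.0106}
tool z [ 0.358  -0.0314 -0.9332] tilt about x deg -1.93 about y 20.99 yaw of tool y 2.47
foot now [ 0.6072 -0.2341  0.0027]
rotvec units [ 0.  0. -0.] shift units in final tool axes [-0.016  0.004  0.06 ] world [ 0.0013 -0.0009 -0.0027] tcp [ 0.5522 -0.231   0.1427]
```

Emit:
send_rows(translation=[[0.001, -0.007, 0.018], [0, 0.019, 0.007], [0, 0.019, 0.007], [0, 0.019, 0.007], [0, 0, 0], [0, 0, 0]], angular=[[0, 0, 0], [0, 0, 0], [0, 0, 0], [0, 0, 0], [0, 0, 0], [0, 0, 0]])

```text
clock: 18.4
ee_pos: [0.5544, -0.2303, 0.1451]
tool_rot: [0.683, 0.707, 0.115, 0.143]
contact_force: [-1.8, -1.3, 2.6]
gripper_width: 0.0103
gripper_force: 64.4
```

```bash
python3 st.py; python3 plan.py 0 .6085 -.235 .0
```

```text
{'ee_pos': [0.5544, -0.2303, 0.1451], 'contact_force': [-1.8392, -1.2844, 2.6164], 'wrist_torque': [-0.248, 0.1895, -0.0978], 'gripper_width': 0.0103}
tool z [ 0.3591 -0.0321 -0.9327] tilt about x deg -1.97 about y 21.06 yaw of tool y 2.48
foot now [ 0.6109 -0.2344  0.0025]
rotvec units [ 0.  0. -0.] shift units in final tool axes [-0.008 -0.063  0.029] world [-0.0024 -0.0006 -0.0025] tcp [ 0.552  -0.2309  0.1427]
```

Emit:
send_rows(translation=[[0, 0, 0], [0, 0.019, 0.007], [0, 0.019, 0.007], [0, 0, 0], [0, 0, 0]], angular=[[0, -0.0025, 0], [0, 0, 0], [0, 0, 0], [0, 0, 0], [0, 0, 0]])

```text
clock: 18.82
ee_pos: [0.5562, -0.2302, 0.1457]
tool_rot: [0.683, 0.707, 0.112, 0.145]
contact_force: [-4.7, -1.0, 7.4]
gripper_width: 0.0108
gripper_force: 65.2
```

```bash
python3 st.py; python3 plan.py 0 .6085 -.235 .0
```

```text
{'ee_pos': [0.5562, -0.2302, 0.1457], 'contact_force': [-4.7047, -1.0152, 7.4091], 'wrist_torque': [-0.0677, 0.659, -0.0348], 'gripper_width': 0.0108}
tool z [ 0.3588 -0.04   -0.9325] tilt about x deg -2.46 about y 21.05 yaw of tool y 2.51
foot now [ 0.6127 -0.2355  0.003 ]
rotvec units [ 0.  0. -0.] shift units in final tool axes [ 0.015 -0.099  0.026] world [-0.0042  0.0005 -0.003 ] tcp [ 0.552  -0.2297  0.1427]
```

Emit:
send_rows(translation=[[0, 0.008, -0.022], [0, 0.019, 0.007], [0, 0.014, 0.005], [0, 0, 0], [0, 0, 0], [0, 0, 0]], angular=[[0, 0, 0], [0, 0, 0], [0, 0, 0], [0, 0, 0], [0, 0, 0], [0, 0, 0]])

```text
clock: 19.32
ee_pos: [0.5576, -0.2297, 0.1456]
tool_rot: [0.684, 0.707, 0.112, 0.145]
contact_force: [-1.7, -0.8, 2.6]
gripper_width: 0.0106
gripper_force: 64.3
```

```bash
python3 st.py; python3 plan.py 0 .6085 -.235 .0; python3 side.py s5
```

```text
{'ee_pos': [0.5576, -0.2297, 0.1456], 'contact_force': [-1.6601, -0.7819, 2.6483], 'wrist_torque': [-0.149, 0.2906, -0.0669], 'gripper_width': 0.0106}
tool z [ 0.358  -0.0391 -0.9329] tilt about x deg -2.4 about y 20.99 yaw of tool y 2.48
foot now [ 0.6139 -0.2349  0.0029]
rotvec units [ 0.  0. -0.] shift units in final tool axes [ 0.003 -0.122  0.015] world [-0.0054 -0.0001 -0.0029] tcp [ 0.5522 -0.2299  0.1427]
290
card_foot_l [([0.616, -0.284, -0.0035], 0.72), ([0.6104, -0.1932, 0.0036], 0.56), ([0.6137, -0.2333, 0.0008], 0.48)]
heatsink [([0.6158, -0.2365, -0.0049], 0.62)]
```

View pics/s5.png

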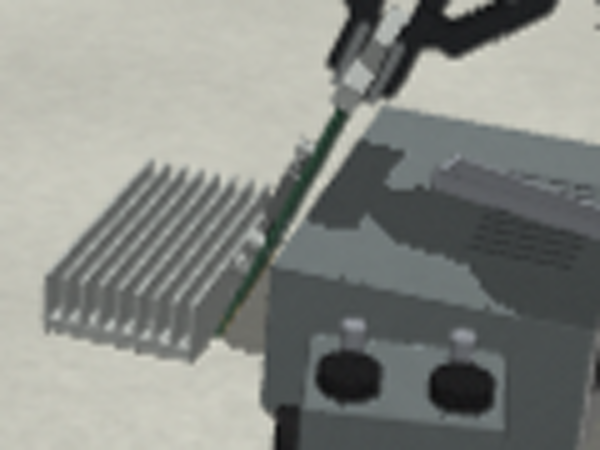

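Run:
```python
from h import *
for c in("side","scene"):
    s=snap(c); p=world(s).reshape(-1,3); st=s["st"]; Rm=R.from_quat(st["tool_rot"]).as_matrix(); t=(p-st["ee_pos"])@Rm
    for nm,lo,hi in(("bar",-.016,.008),("board",.012,.03)):
        q=t[(abs(t[:,0]+.005)>.018)&(abs(t[:,0]+.005)<.047)&(abs(t[:,1])<.013)&(t[:,2]>lo)&(t[:,2]<hi)]
        f=np.polyfit(q[:,0],q[:,1],1); w=q@Rm.T; g=np.polyfit(w[:,1],w[:,0],1)
        tp=q[q[:,2]<np.percentile(q[:,2],60)]
        print(c,nm,len(q),"rel yaw deg",-np.degrees(f[0]).round(2),"ends y",[q[np.sign(q[:,0]+.005)==k][:,1].mean().round(4) for k in(-1,1)], "n",[(np.sign(q[:,0]+.005)==k).sum() for k in(-1,1)])
```

```text
side bar 64 rel yaw deg 1.01 ends y [np.float64(-0.0008), np.float64(-0.0019)] n [np.int64(21), np.int64(43)]
side board 3 rel yaw deg -0.36 ends y [np.float64(nan), np.float64(-0.0029)] n [np.int64(0), np.int64(3)]
scene bar 132 rel yaw deg 1.36 ends y [np.float64(0.0024), np.float64(0.0007)] n [np.int64(56), np.int64(76)]
scene board 105 rel yaw deg -0.19 ends y [np.float64(-0.0009), np.float64(-0.0008)] n [np.int64(53), np.int64(52)]<stdin>:8: RuntimeWarning: Mean of empty slice.
  ret = ret.dtype.type(ret / rcount)
```

Emit:
send_rows(translation=[[0, 0, 0], [0, 0, 0], [0, 0.019, 0.007], [0, 0.019, 0.007], [0, 0, 0], [0, 0, 0], [0, 0, 0]], angular=[[0, -0.0015, 0.004], [0, -0.0015, 0.004], [0, 0, 0], [0, 0, 0], [0, 0, 0], [0, 0, 0], [0, 0, 0]])

```text
clock: 20.15
ee_pos: [0.5595, -0.2297, 0.1458]
tool_rot: [0.693, 0.697, 0.111, 0.146]
contact_force: [-3.8, -0.4, 4.5]
gripper_width: 0.0108
gripper_force: 64.5
```

```bash
python3 st.py; python3 plan.py 0 .6085 -.235 .0
```

```text
{'ee_pos': [0.5595, -0.2297, 0.1458], 'contact_force': [-3.8019, -0.4059, 4.4757], 'wrist_torque': [0.0461, 0.7061, -0.0376], 'gripper_width': 0.0108}
tool z [ 0.3579 -0.0483 -0.9325] tilt about x deg -2.96 about y 21.0 yaw of tool y 0.94
foot now [ 0.6159 -0.2363  0.0031]
rotvec units [ 0.  0. -0.] shift units in final tool axes [ 0.028 -0.159  0.004] world [-0.0074  0.0013 -0.0031] tcp [ 0.5522 -0.2284  0.1426]
```

```bash
cat > hs.py <<'E'
from h import *
ref={c:cv2.imread(f"pics/{c}0.png") for c in("side","scene")}
for c,(x0,x1,y0,y1) in {"side":(325,368,232,272),"scene":(212,262,206,252)}.items():
    s=snap(c); cur=s["frame"][:,:,::-1]
    g=lambda a:np.float32(cv2.cvtColor(np.ascontiguousarray(a[y0:y1,x0:x1]),6))
    print(c,cv2.phaseCorrelate(g(ref[c]),g(cur),cv2.createHanningWindow((x1-x0,y1-y0),5)), "px/m", s["fx"]/np.median(s["range_z"][y0:y1,x0:x1]))
E
python3 hs.py; python3 side.py s6
python3 - <<'E'
import numpy as np
exec(open('h.py').read())
s=snap("scene","sc6"); im=s["frame"][150:270,190:340,::-1]; cv2.imwrite("pics/c6.png",cv2.resize(im,None,fx=5,fy=5,interpolation=2))
E
```

```text
side ((0.46260213338338474, 0.01729413309783112), 0.9246145563655429) px/m 388.1621
scene ((0.37036957781431923, 0.0917731860348745), 0.7757131560643514) px/m 354.94116
304
card_foot_l [([0.6111, -0.1962, 0.0022], 0.88), ([0.6141, -0.2804, -0.0017], 0.55)]
heatsink [([0.6146, -0.2382, -0.0028], 0.72)]
```

View pics/c6.png

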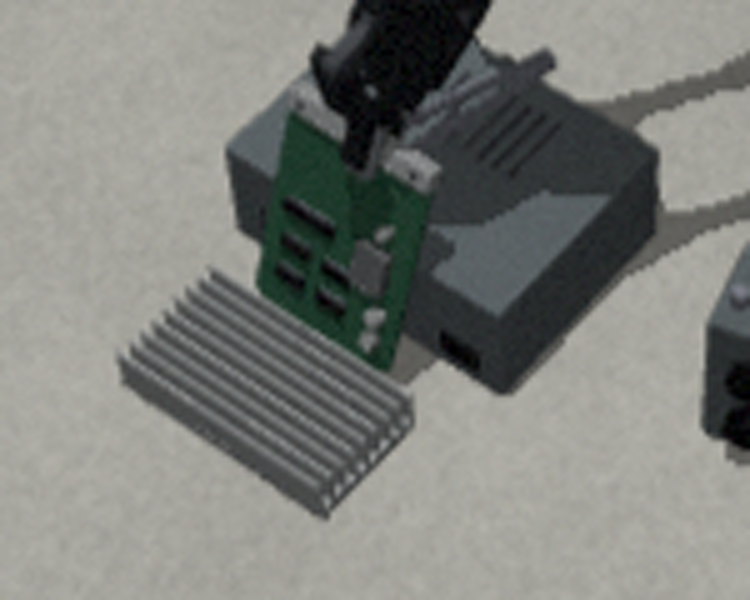

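```bash
python3 plan.py -4 .6159 -.2363 .0031;python3 plan.py -6 .6159 -.2363 .0031
```

```text
foot now [ 0.6159 -0.2363  0.0031]
rotvec units [-0.0222 -0.0005  0.0008] shift units in final tool axes [ 0.005 -0.214 -0.006] world [-0.0098  0.0001 -0.0043] tcp [ 0.5497 -0.2296  0.1415]
foot now [ 0.6159 -0.2363  0.0031]
rotvec units [-0.0333 -0.0008  0.0012] shift units in final tool axes [ 0.008 -0.321 -0.014] world [-0.0146  0.0001 -0.0067] tcp [ 0.5449 -0.2296  0.1391]
```

Emit:
send_rows(translation=[[0.001, -0.0535, -0.001], [0.001, -0.0535, -0.001], [0.001, -0.0535, -0.001], [0.001, -0.0535, -0.002], [0, 0, 0], [0, 0, 0], [0, 0, 0]], angular=[[-0.0056, -0.0001, 0.0002], [-0.0056, -0.0001, 0.0002], [-0.0056, -0.0001, 0.0002], [-0.0056, -0.0001, 0.0002], [0, 0, 0], [0, 0, 0], [0, 0, 0]])

```text
clock: 21.03
ee_pos: [0.5495, -0.2297, 0.1416]
tool_rot: [0.688, 0.692, 0.135, 0.171]
contact_force: [-3.2, -0.1, 1.3]
gripper_width: 0.0112
gripper_force: 64.2
```

```bash
python3 st.py; python3 plan.py 0 .6159 -.2363 .0031
```

```text
{'ee_pos': [0.5495, -0.2297, 0.1416], 'contact_force': [-3.2362, -0.0859, 1.2968], 'wrist_torque': [-0.017, 0.6687, -0.0039], 'gripper_width': 0.0112}
tool z [ 0.4223 -0.0484 -0.9052] tilt about x deg -3.06 about y 25.01 yaw of tool y 1.01
foot now [ 0.6157 -0.2363  0.0033]
rotvec units [ 0.  0. -0.] shift units in final tool axes [-0.     0.003  0.005] world [ 0.0002 -0.     -0.0002] tcp [ 0.5497 -0.2297  0.1415]
```

Emit:
send_rows(translation=[[0.001, -0.0535, 0.0], [0.001, -0.0535, 0.0], [0, 0, 0], [0, 0, 0], [0, 0, 0]], angular=[[-0.0056, -0.0001, 0.0002], [-0.0056, -0.0001, 0.0002], [0, 0, 0], [0, 0, 0], [0, 0, 0]])

```text
clock: 21.45
ee_pos: [0.5448, -0.2297, 0.1395]
tool_rot: [0.686, 0.689, 0.147, 0.183]
contact_force: [-2.4, 0.6, 1.6]
gripper_width: 0.0106
gripper_force: 64.2
```

```bash
python3 st.py; python3 plan.py 0 .6159 -.2363 .0031
```

```text
{'ee_pos': [0.5448, -0.2297, 0.1395], 'contact_force': [-2.3677, 0.5526, 1.601], 'wrist_torque': [-0.0462, 0.7288, 0.0054], 'gripper_width': 0.0106}
tool z [ 0.454  -0.0484 -0.8897] tilt about x deg -3.11 about y 27.03 yaw of tool y 1.08
foot now [ 0.6159 -0.2363  0.0035]
rotvec units [ 0.  0. -0.] shift units in final tool axes [-0.    -0.003  0.008] world [ 0.     -0.     -0.0004] tcp [ 0.5449 -0.2297  0.139 ]
```

Emit:
send_rows(translation=[[0.001, -0.0535, 0.0], [0.001, -0.0535, 0.0], [0, 0, 0], [0, 0, 0], [0, 0, 0]], angular=[[-0.0056, -0.0001, 0.0002], [-0.0056, -0.0001, 0.0002], [0, 0, 0], [0, 0, 0], [0, 0, 0]])

```text
clock: 21.87
ee_pos: [0.541, -0.2298, 0.1377]
tool_rot: [0.683, 0.686, 0.159, 0.196]
contact_force: [3.7, 0.4, -2.1]
gripper_width: 0.0107
gripper_force: 63.3
```

```bash
python3 st.py; python3 plan.py 0 .6159 -.2363 .0031; python3 side.py s7
```

```text
{'ee_pos': [0.541, -0.2298, 0.1377], 'contact_force': [3.7398, 0.4371, -2.1347], 'wrist_torque': [0.1266, -0.3773, 0.1791], 'gripper_width': 0.0107}
tool z [ 0.4862 -0.049  -0.8725] tilt about x deg -3.21 about y 29.13 yaw of tool y 1.13
foot now [ 0.6169 -0.2365  0.0044]
rotvec units [ 0.  0. -0.] shift units in final tool axes [ 0.005 -0.031  0.013] world [-0.001   0.0002 -0.0013] tcp [ 0.54   -0.2296  0.1363]
291
card_foot_l [([0.6187, -0.1973, 0.0027], 0.72)]
heatsink [([0.6226, -0.2377, -0.0031], 0.93)]
```

View pics/s7.png

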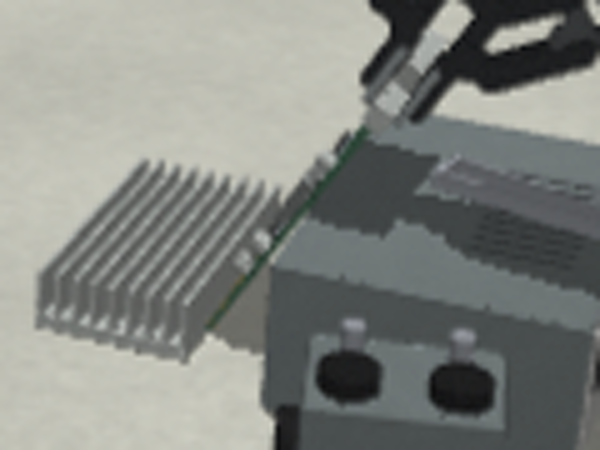

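```bash
cat > hs2.py <<'E'
from h import *
P0={c:np.load(f"pics/{c}0.npy").reshape(-1,3) for c in("scene","side")}
for c in("scene","side"):
    s=snap(c,"last_"+c); p=world(s).reshape(-1,3)
    for n,lo,hi,pc,ax in(("far x",[.66,-.31,.02],[.75,-.16,.04],98,0),("far low",[.66,-.31,.004],[.75,-.16,.04],98,0),("near x",[.6,-.305,.027],[.66,-.285,.036],4,0),("near x2",[.6,-.185,.027],[.66,-.162,.036],4,0),("ymax",[.65,-.2,.01],[.69,-.13,.04],98,1),("ymin",[.65,-.35,.01],[.69,-.26,.04],2,1)):
        v=[np.percentile(q[np.all((q>lo)&(q<hi),1)][:,ax],pc).round(4) if np.all((q>lo)&(q<hi),1).sum()>5 else None for q in(P0[c],p)]; print(c,n,v)
E
python3 hs2.py
```

```text
scene far x [np.float64(0.6962), np.float64(0.6997)]
scene far low [np.float64(0.737), np.float64(0.7362)]
scene near x [np.float64(0.616), np.float64(0.6191)]
scene near x2 [np.float64(0.6148), np.float64(0.6188)]
scene ymax [np.float64(-0.1598), np.float64(-0.1597)]
scene ymin [np.float64(-0.309), np.float64(-0.3113)]
side far x [np.float64(0.694), np.float64(0.6978)]
side far low [np.float64(0.694), np.float64(0.6978)]
side near x [np.float64(0.6159), np.float64(0.6194)]
side near x2 [np.float64(0.613), np.float64(0.6168)]
side ymax [np.float64(-0.1581), np.float64(-0.1584)]
side ymin [np.float64(-0.3109), np.float64(-0.3091)]
```

Emit:
send_rows(translation=[[0, -0.005, 0.012], [0, 0.004, 0.011], [0, 0, 0], [0, 0, 0], [0, 0, 0], [0, 0, 0]], angular=[[0, 0, 0], [0.001, 0, 0], [0, 0, 0], [0, 0, 0], [0, 0, 0], [0, 0, 0]])

```text
clock: 22.62
ee_pos: [0.5413, -0.2301, 0.137]
tool_rot: [0.683, 0.686, 0.158, 0.195]
contact_force: [3.7, 1.6, 5.3]
gripper_width: 0.0104
gripper_force: 64.1
```

```bash
python3 st.py; python3 plan.py 0 .6159 -.2363 .0031; python3 hs2.py | grep -E "side (far x|near)"
```

```text
{'ee_pos': [0.5413, -0.2301, 0.137], 'contact_force': [3.7385, 1.6249, 5.3174], 'wrist_torque': [0.2068, -0.8721, 0.3624], 'gripper_width': 0.0104}
tool z [ 0.4842 -0.0495 -0.8736] tilt about x deg -3.24 about y 29.0 yaw of tool y 1.12
foot now [ 0.6169 -0.2369  0.0036]
rotvec units [ 0.  0. -0.] shift units in final tool axes [ 0.012 -0.022 -0.002] world [-0.001   0.0006 -0.0005] tcp [ 0.5403 -0.2295  0.1365]
side far x [np.float64(0.694), np.float64(0.6982)]
side near x [np.float64(0.6159), np.float64(0.619)]
side near x2 [np.float64(0.613), np.float64(0.6181)]
```

Emit:
send_rows(translation=[[0, 0.007, -0.012], [0, 0, 0], [0, 0, 0], [0, 0, 0], [0, 0, 0]], angular=[[0, 0.0022, -0.0039], [0, 0, 0], [0, 0, 0], [0, 0, 0], [0, 0, 0]])

```text
clock: 23.13
ee_pos: [0.5411, -0.2301, 0.1371]
tool_rot: [0.679, 0.69, 0.16, 0.194]
contact_force: [6.7, 0.7, 1.3]
gripper_width: 0.0107
gripper_force: 63.6
```

```bash
python3 st.py; python3 plan.py 0 .6159 -.2363 .0031
```

```text
{'ee_pos': [0.5411, -0.2301, 0.1371], 'contact_force': [6.7419, 0.6768, 1.2937], 'wrist_torque': [0.0986, -1.1132, -0.0605], 'gripper_width': 0.0107}
tool z [ 0.4838 -0.0425 -0.8741] tilt about x deg -2.78 about y 28.96 yaw of tool y 1.84
foot now [ 0.6167 -0.2358  0.0036]
rotvec units [ 0.  0. -0.] shift units in final tool axes [-0.01  -0.019  0.001] world [-0.0008 -0.0005 -0.0005] tcp [ 0.5403 -0.2306  0.1366]
```

Emit:
send_rows(translation=[[0, 0.011, 0.006], [0, 0.01, 0.006], [0, 0, 0], [0, 0, 0], [0, 0, 0]], angular=[[0, 0, 0], [0, 0, 0], [0, 0, 0], [0, 0, 0], [0, 0, 0]])

```text
clock: 23.55
ee_pos: [0.5418, -0.2301, 0.1368]
tool_rot: [0.678, 0.691, 0.159, 0.193]
contact_force: [2.9, -1.9, 2.9]
gripper_width: 0.0106
gripper_force: 64.1
```

```bash
python3 st.py; python3 plan.py 0 .6159 -.2363 .0031;  python3 hs2.py | grep -E "(far x|near)"
```

```text
{'ee_pos': [0.5418, -0.2301, 0.1368], 'contact_force': [2.8999, -1.851, 2.9194], 'wrist_torque': [-0.1334, -0.5797, -0.2974], 'gripper_width': 0.0106}
tool z [ 0.4829 -0.0424 -0.8746] tilt about x deg -2.78 about y 28.91 yaw of tool y 1.9
foot now [ 0.6173 -0.2357  0.0032]
rotvec units [ 0.  0. -0.] shift units in final tool axes [-0.011 -0.025 -0.01 ] world [-0.0014 -0.0006 -0.0001] tcp [ 0.5405 -0.2306  0.1367]
scene far x [np.float64(0.6962), np.float64(0.6998)]
scene near x [np.float64(0.616), np.float64(0.6176)]
scene near x2 [np.float64(0.6148), np.float64(0.6179)]
side far x [np.float64(0.694), np.float64(0.6979)]
side near x [np.float64(0.6159), np.float64(0.6196)]
side near x2 [np.float64(0.613), np.float64(0.6173)]
```

Emit:
send_rows(translation=[[0, 0, 0], [0, 0, 0], [0, 0, 0], [0, 0, 0], [0, 0, 0], [0, 0, 0]], angular=[[0, 0, 0], [0, 0, 0], [0, 0, 0], [0, 0, 0], [0, 0, 0], [0, 0, 0]], grip=0.7)

```text
clock: 24.15
ee_pos: [0.5414, -0.2294, 0.1362]
tool_rot: [0.678, 0.691, 0.159, 0.192]
contact_force: [0.1, 0.1, 0.0]
gripper_width: 0.0258
gripper_force: 0.0
```

```bash
python3 st.py; python3 hs2.py | grep -E "(far x|near)"
python3 - <<'E'
from h import *
s=snap("wrist"); p=world(s); t=p.reshape(-1,3); st=s["st"]; cv2.imwrite("pics/w8.png",s["frame"][:,:,::-1])
for c in("scene","side"):
    s=snap(c)
    for n in("card_bar","card_foot_l"): print(c,n,[(np.round(d["position"],4).tolist(),round(d["confidence"],2)) for d in spotter.tip_of(n,c)[:5] if d["position"][1]<-.1])
E
python3 side.py s8
```

```text
{'ee_pos': [0.5414, -0.2294, 0.1362], 'contact_force': [0.0705, 0.1364, 0.03], 'wrist_torque': [0.0126, 0.1722, -0.0147], 'gripper_width': 0.0258}
tool z [ 0.482  -0.0412 -0.8752] tilt about x deg -2.69 about y 28.84 yaw of tool y 1.9
scene far x [np.float64(0.6962), np.float64(0.6997)]
scene near x [np.float64(0.616), np.float64(0.6118)]
scene near x2 [np.float64(0.6148), np.float64(0.6176)]
side far x [np.float64(0.694), np.float64(0.6977)]
side near x [np.float64(0.6159), np.float64(0.6193)]
side near x2 [np.float64(0.613), np.float64(0.6178)]
scene card_bar [([0.5407, -0.236, 0.1379], 0.73)]
scene card_foot_l [([0.6181, -0.1961, 0.0025], 0.8), ([0.6216, -0.2824, 0.0052], 0.79)]
side card_bar [([0.5391, -0.2372, 0.1357], 0.58)]
side card_foot_l [([0.618, -0.1951, 0.0019], 0.56)]
288
card_foot_l [([0.6147, -0.1963, -0.0008], 0.65)]
heatsink [([0.6193, -0.2375, -0.0051], 0.72)]
```

View pics/s8.png

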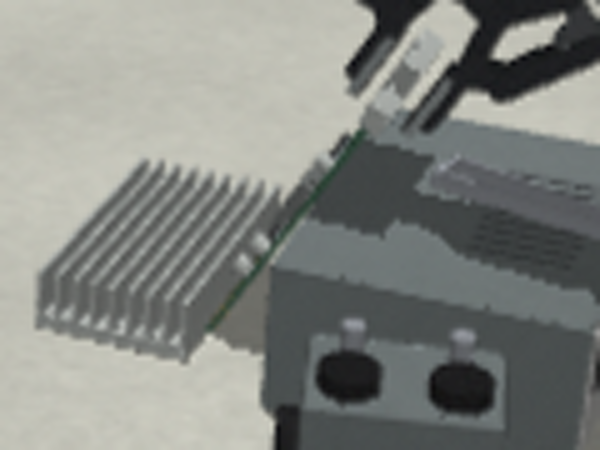

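Emit:
send_rows(translation=[[0, 0, -0.1], [0, 0, -0.2], [0, 0, -0.3], [0, 0, -0.5], [0, 0, -0.6], [0, 0, -0.6], [0, 0, -0.3], [0, 0, 0], [0, 0, 0], [0, 0, 0]], angular=[[0, 0, 0], [0, 0, 0], [0, 0, 0], [0, 0, 0], [0, 0, 0], [0, 0, 0], [0, 0, 0], [0, 0, 0], [0, 0, 0], [0, 0, 0]])

```text
clock: 25.58
ee_pos: [0.4786, -0.224, 0.2497]
tool_rot: [0.678, 0.691, 0.159, 0.193]
contact_force: [-0.4, 0.4, -0.7]
gripper_width: 0.0255
gripper_force: 0.0
```

```bash
python3 st.py; python3 hs2.py | grep -E "(far x|near)"
python3 - <<'E'
from h import *
for c in("scene","side"):
    s=snap(c,"f_"+c); p=world(s).reshape(-1,3)
    q=p[np.all((p>[.51,-.3,.125])&(p<[.575,-.17,.16]),1)]
    for k in(-1,1):
        w=q[(q[:,1]+.236)*k>.015]; print(c,k,len(w),"top z",np.percentile(w[:,2],95).round(4),"mean x",w[:,0].mean().round(4))
    f=np.polyfit(q[:,1],q[:,2],1); print("roll deg",np.degrees(f[0]).round(2))
    for n in("card_bar","decade_box","lifter","fuse_holder"): print(c,n,[(np.round(d["position"],4).tolist(),round(d["confidence"],2)) for d in spotter.tip_of(n,c)[:2]])
b=cv2.imread("pics/f_scene.png")[110:350,170:490]; cv2.imwrite("pics/f.png",cv2.resize(b,None,fx=2.4,fy=2.4,interpolation=2))
E
```

```text
{'ee_pos': [0.4786, -0.224, 0.2497], 'contact_force': [-0.4178, 0.4139, -0.7199], 'wrist_torque': [0.0041, 0.2441, -0.0184], 'gripper_width': 0.0255}
tool z [ 0.4821 -0.0415 -0.8751] tilt about x deg -2.71 about y 28.85 yaw of tool y 1.88
scene far x [np.float64(0.6962), np.float64(0.6997)]
scene near x [np.float64(0.616), np.float64(0.6128)]
scene near x2 [np.float64(0.6148), np.float64(0.6186)]
side far x [np.float64(0.694), np.float64(0.6982)]
side near x [np.float64(0.6159), np.float64(0.6193)]
side near x2 [np.float64(0.613), np.float64(0.6179)]
scene -1 88 top z 0.1477 mean x 0.5434
scene 1 102 top z 0.1474 mean x 0.5425
roll deg -0.81
scene card_bar [([0.2456, 0.3315, 0.0067], 0.7), ([0.5409, -0.2351, 0.1375], 0.66)]
scene decade_box [([0.4717, -0.0078, 0.0006], 0.85)]
scene lifter [([0.4597, -0.2441, 0.0807], 0.43)]
scene fuse_holder [([0.7095, 0.0122, 0.0008], 0.45)]
side -1 32 top z 0.1466 mean x 0.5379
side 1 70 top z 0.1457 mean x 0.5385
roll deg -4.09
side card_bar [([0.5438, -0.2383, 0.1355], 0.77)]
side decade_box [([0.4752, -0.0158, -0.0043], 0.81)]
side lifter [([0.4681, -0.2401, 0.0846], 0.69), ([0.5418, -0.2358, 0.1377], 0.52)]
side fuse_holder [([0.7052, 0.019, -0.0011], 0.67)]
```

View pics/f.png

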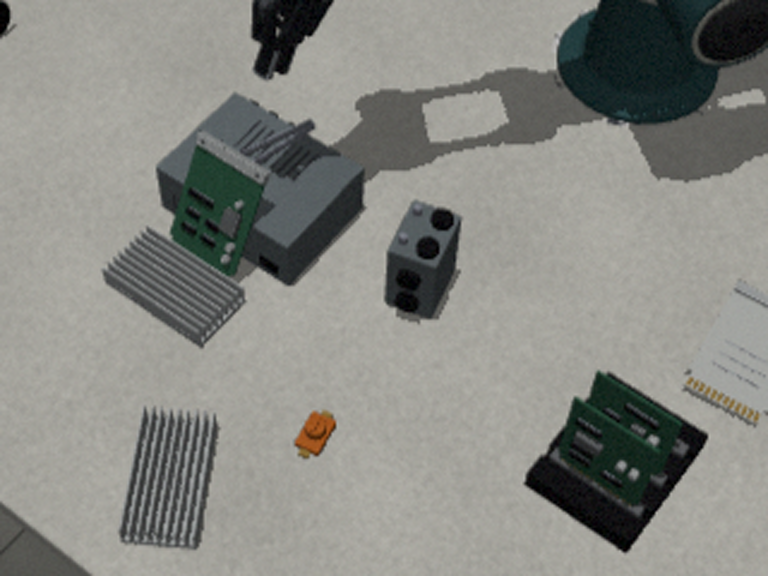

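The card leans level on the supply with its component side up, its foot is against the heat sink, and the gripper is clear. The other things are in place, so I'm handing in.

```bash
python3 -c "
from rig import r
print(r.sign_off())"
```

```text
the job is handed in; nothing more can be done
None
```

The card was rocked free and now leans level, component side up, on the supply's top back edge with its foot against the heat sink; handed in at about 26 s, but leaning the card pushed the heat sink back about 4 mm, which I left that way.

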